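# Feel out the weak latch spring

## Robot

A 7-joint arm with a two-finger parallel gripper is mounted at the origin on the work surface. World frame = base frame: x ahead of the robot, y to its left, z up, the work surface at z = 0. Lengths are in m, angles in degrees, forces in N, time in s.
With the tool pointing down it reaches from about 0.425 to 0.975 m from the base axis. Payload 16.7 kg.
Tool frame: the origin (TCP) lies midway between the tips of the shut fingers; the grasp point (between the pads) lies 19 mm behind it; z points along the fingers, y is the line along which they close (so a half turn about z gives the same grasp; the last joint's range is limited). The gripper opens to 85 mm and grips with 20 to 120 N. Pads are 22 mm wide; open, the fingers measure 114 mm over their backs; the gripper's body (76 mm by 85 mm) begins 54 mm behind the grasp point. The pads swing forward as they close: fully open they stand 13 mm farther back than shut.
Start: joints at [64.372, 24.414, 4.234, 92.017, -1.954, 63.644, -3.845], TCP at [0.198, -0.645, 0.231] pointing down, gripper open.
Joint ranges: [-163.25, 163.25], [-28.42, 122.38], [-70.27, 78.77], [12.13, 141.07], [-58.53, 238.53], [9.26, 117.41], [-156.51, 156.51]. Speed limits (degrees/s): [108.29, 108.29, 136.94, 136.94, 172.46, 172.46, 172.46].

## Interface

Orientations are given as [roll, pitch, yaw] about the fixed x, y, z axes, in that order (R = Rz(yaw) Ry(pitch) Rx(roll)).
In Python, from rig import readout, vision, env gives the robot as it stands.
- The arm moves only by the tool jog_arm, never from a script. Its argument "series" is a list that holds one entry, the list of rows, each a list of 5 numbers: the shift along the tool's x, y, z in units of 25 mm (1.0 is 25 mm), then the turn about the tool's z in units of 8 degrees (1.0 is 8 degrees), then the closure, from 0 (fully open) to 1 (shut). In form: [[[dx, dy, dz, roll, grip], ...]]. A call has 1 to 5 rows; each row is the pose to reach, as a shift and turn from the pose commanded when the call began, along the tool's axes at that moment; what a row does not reach only later rows make up. A row lasts 1/10 s, in which the tool goes at most 50 mm and 8.59 degrees, less where a joint would pass 70% of its speed; a pose out of reach is approached as far as the arm can. A call with a gripper value outside its range is refused whole. The fingers move at their own pace and stop on an object; the grip force is fixed at half the most. Time passes only in rows, so rows that repeat a pose let the fingers close. It gives the time, the measured TCP pose, the force, the opening and the grip force at its end, in the units of the state.
- readout.observe(): the state, without advancing time (a new reading comes with each control period).
- vision.get_image(name): name is "scene" or "top" or "wrist"; returns the picture (400x640x3 uint8, red, green, blue); there is no depth.
- vision.camera_info(name): a dict with "fx", "fy", "cx", "cy" (pixels), "R" (3x3) and "t" (3): a world point X has camera coordinates R X + t. Camera axes: x right, y down, z forward; pixel columns grow to the right and rows downward; lengths in m; the calibration is good to about 2 mm. A picture is of the moment at which its call begins: read the wrist's pose just before it. camera_info takes no time and is no camera call; for the wrist camera it gives the pose at the moment of the call.
- env.finish_job(): hands the job in; it is judged then, once.
The state is a dict: "t": time; "joint_pos": joint angles; "dq": joint speeds; "effort": joint torques, N m; "eef_pos": TCP position; "orientation": TCP orientation; "contact_force": force on the tool from outside, world axes, zero at the start; "torque": the same for the moment, N m; "finger_gap": opening from 0.0 (shut) to 1.0 (fully open); "gripper_force": force on a finger pad.
Only numpy, scipy, OpenCV 4.12 (cv2) and the standard library are available. Lean on these libraries where they do the work, as an engineer would, in place of code of your own. Each camera call takes 0.05 s, during which the arm holds its last target. There are 200 camera calls.

## Task

Three box-latch springs are clamped in testers on the bench plate and one of them has gone weak: going from left to right as the robot sees them, press the tip of each gently down onto its stop for a moment to feel how stiff it is, and let it come up again. Then push the clamp lever of the weak spring fully open, away from the robot, so that it can be exchanged, and leave the other two clamps shut and everything else where it is.

Things in the scene. Friction and masses are not known exactly. Their poses are not given: they have to be found in the camera images.
- plate: Dark steel bench plate 180 x 420 x 12 mm, fixed, carrying three look-alike spring testers about 120 mm apart along its y, in random order (which letter stands left, middle or right differs: go by position). Origin: centre of its underside; x points away from the robot, y to its left, z up.
- jig_a: Aluminium spring tester, base 145 x 40 mm, fixed. Jaw block at its far (+x) end (x = 12 to 62 mm, 43 mm high), rubber-topped stop post at x = -55 mm under the spring's tip. Origin: underside of the base on the plate's top; x points away from the robot; y left; z up. More than 20 N on any part of it does damage.
- leaf_a (a joint): Bend of this tester's leaf spring, in rad: 0 at rest, grows as the tip is pressed down, 0.12 at the stop (tip 9 mm lower); springs back by itself. A good spring needs about 6.5 N on the pad to reach the stop, a weak one about 3 N; both start to yield at about a fifth of that. At the stop the force climbs steeply, over 10 N per mm.
- pad_a (a point): Centre of the top of the round press pad (22 mm across, 2.5 mm thick) at the free tip of this tester's leaf spring (bright steel strip 12 mm wide, free length about 80 mm from the jaws). At rest about 40 mm above the tester's underside (52 mm above the bench); moves with the spring.
- clamp_a (a joint): Clamp lever of this tester, in rad: 0 = shut (leans 17 degrees towards the robot), 0.90 = fully open (leans 34 degrees away). Pushing its crossbar away from the robot (+x of the tester) turns it; it moves at about 2 to 3 N and stays where it is left. It has a stop at each end.
- grip_a (a point): Middle of the crossbar of this tester's clamp lever: dark steel bar 40 mm long (along y), 10 mm thick, on a steel stem 42 mm from the pivot. The pivot lies above the jaws at x = 38 mm, z = 52 mm of the tester. The crossbar's middle is at x = 26 mm, z = 92 mm when shut, x = 62 mm, z = 87 mm when open, up to 94 mm high between.
- jig_b: Aluminium spring tester, base 145 x 40 mm, fixed. Jaw block at its far (+x) end (x = 12 to 62 mm, 43 mm high), rubber-topped stop post at x = -55 mm under the spring's tip. Origin: underside of the base on the plate's top; x points away from the robot; y left; z up. More than 20 N on any part of it does damage.
- leaf_b (a joint): Bend of this tester's leaf spring, in rad: 0 at rest, grows as the tip is pressed down, 0.12 at the stop (tip 9 mm lower); springs back by itself. A good spring needs about 6.5 N on the pad to reach the stop, a weak one about 3 N; both start to yield at about a fifth of that. At the stop the force climbs steeply, over 10 N per mm.
- pad_b (a point): Centre of the top of the round press pad (22 mm across, 2.5 mm thick) at the free tip of this tester's leaf spring (bright steel strip 12 mm wide, free length about 80 mm from the jaws). At rest about 40 mm above the tester's underside (52 mm above the bench); moves with the spring.
- clamp_b (a joint): Clamp lever of this tester, in rad: 0 = shut (leans 17 degrees towards the robot), 0.90 = fully open (leans 34 degrees away). Pushing its crossbar away from the robot (+x of the tester) turns it; it moves at about 2 to 3 N and stays where it is left. It has a stop at each end.
- grip_b (a point): Middle of the crossbar of this tester's clamp lever: dark steel bar 40 mm long (along y), 10 mm thick, on a steel stem 42 mm from the pivot. The pivot lies above the jaws at x = 38 mm, z = 52 mm of the tester. The crossbar's middle is at x = 26 mm, z = 92 mm when shut, x = 62 mm, z = 87 mm when open, up to 94 mm high between.
- jig_c: Aluminium spring tester, base 145 x 40 mm, fixed. Jaw block at its far (+x) end (x = 12 to 62 mm, 43 mm high), rubber-topped stop post at x = -55 mm under the spring's tip. Origin: underside of the base on the plate's top; x points away from the robot; y left; z up. More than 20 N on any part of it does damage.
- leaf_c (a joint): Bend of this tester's leaf spring, in rad: 0 at rest, grows as the tip is pressed down, 0.12 at the stop (tip 9 mm lower); springs back by itself. A good spring needs about 6.5 N on the pad to reach the stop, a weak one about 3 N; both start to yield at about a fifth of that. At the stop the force climbs steeply, over 10 N per mm.
- pad_c (a point): Centre of the top of the round press pad (22 mm across, 2.5 mm thick) at the free tip of this tester's leaf spring (bright steel strip 12 mm wide, free length about 80 mm from the jaws). At rest about 40 mm above the tester's underside (52 mm above the bench); moves with the spring.
- clamp_c (a joint): Clamp lever of this tester, in rad: 0 = shut (leans 17 degrees towards the robot), 0.90 = fully open (leans 34 degrees away). Pushing its crossbar away from the robot (+x of the tester) turns it; it moves at about 2 to 3 N and stays where it is left. It has a stop at each end.
- grip_c (a point): Middle of the crossbar of this tester's clamp lever: dark steel bar 40 mm long (along y), 10 mm thick, on a steel stem 42 mm from the pivot. The pivot lies above the jaws at x = 38 mm, z = 52 mm of the tester. The crossbar's middle is at x = 26 mm, z = 92 mm when shut, x = 62 mm, z = 87 mm when open, up to 94 mm high between.
- punch: Loose square steel stamping punch, 65 mm long, 9 mm thick, lying on the plate between two testers. Bystander. Origin: underside.
- blank: Loose metal blank disc, 26 mm across, 3 mm thick, lying on the plate between two testers. Bystander. Origin: underside.
- hammer: Small hammer lying on the bench to the right. Bystander. Origin: underside.
- mug: White china mug, 64 mm wide, 55 mm high, on the bench to the left. Bystander. Origin: underside.
- bowl: White china bowl, 90 mm wide, 32 mm high, at the far side. Bystander. Origin: underside.
- screwdriver: Screwdriver lying on the bench to the left. Bystander. Origin: underside.

How it is judged:
By the outcome, as a careful person would: the job done as asked, in the order asked, and still so for the second after the job is handed in, with the robot touching nothing.
It also fails if it takes over 70 s, if anything falls off the work surface, if the arm or the gripper's body presses on something with over 40 N, if the wrist force passes 120 N, or if a joint passes its speed limit or range.

## Working session

There is one attempt and no reset: what is moved stays moved. The work goes in short steps, Python scripts to look and compute and a tool call to move; the robot and the scene stay as the last step left them, time stands still between calls to the robot, and variables do not carry over. Pictures are saved under pics/ and viewed, at most 10 in all, crops included, and the job is handed in when it is done.

Besides the shell and the picture viewer there is one more tool, called after "Call:" as name(argument=value, ...), one argument or row to a line, values as JSON. jog_arm: Moves the arm, as the interface text tells. Its arguments: {"type":"object","properties":{"series":{"type":"array","items":{"type":"array","items":{"type":"array","items":{"type":"number"}}}}},"required":["series"]}

```bash
mkdir -p pics; python3 - <<'E'
from rig import readout, vision
import cv2
s=readout.observe();print({k:s[k] for k in('t','eef_pos','orientation','contact_force','finger_gap')})
for n in('top','scene'):
    cv2.imwrite(f'pics/{n}0.png',vision.get_image(n)[:,:,::-1]);c=vision.camera_info(n);print(n,c)
E
```

```text
{'t': 0.0, 'eef_pos': array([ 0.19790033, -0.64489349,  0.23060035]), 'orientation': array([-1.79923658e+02,  4.57285126e-03,  1.70557044e+01]), 'contact_force': array([0.14839855, 0.0616936 , 0.00605138]), 'finger_gap': 1.0034787644495944}
top {'fx': 496.81305709562156, 'fy': 496.81305709562156, 'cx': 316.44967300101024, 'cy': 198.28161339067415, 'R': array([[ 0.01221463, -0.99944619,  0.03095354],
       [-0.99087255, -0.01625429, -0.13381847],
       [ 0.13424749, -0.02903647, -0.99052234]]), 't': array([-0.04061787,  0.63556784,  1.30525162])}
scene {'fx': 390.63176427700716, 'fy': 390.63176427700716, 'cx': 319.68726587622575, 'cy': 199.79348029605322, 'R': array([[-0.81493437,  0.57935096,  0.01531153],
       [ 0.37257437,  0.54394655, -0.75187133],
       [-0.44392603, -0.6070211 , -0.65913205]]), 't': array([ 0.50402496, -0.16894728,  1.30398425])}
```

View pics/top0.png

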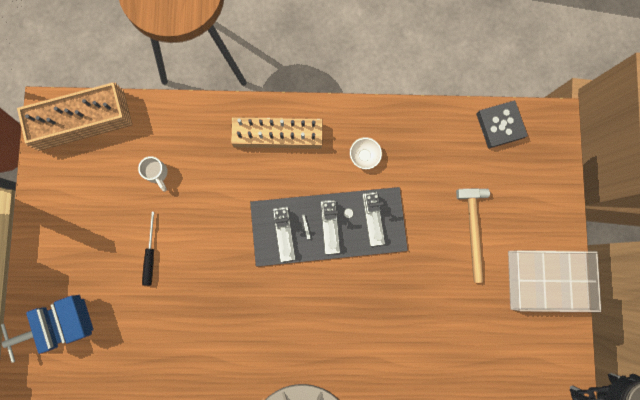

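View pics/scene0.png

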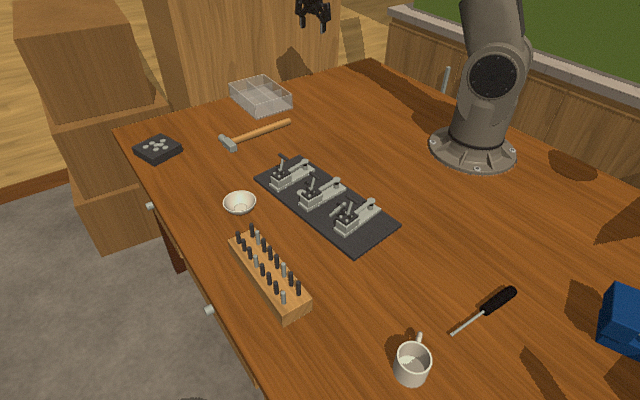

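Top: plate corners about (251,202), (400,188), (408,250), (257,266). The testers stand at columns 285, 331 and 374, with their pads near rows 255, 248 and 240. The hammer, mug and bowl are clear of them. I'll enlarge this area and compute the plate frame.

```bash
cat > h.py <<'E'
import numpy as np
from rig import readout, vision
def ray(n,u,v,z,c=None):
    c=c or vision.camera_info(n); R,t=np.array(c['R']),np.array(c['t'])
    d=R.T@np.array([(u-c['cx'])/c['fx'],(v-c['cy'])/c['fy'],1]); o=-R.T@t
    return o+d*(z-o[2])/d[2]
def proj(n,X):
    c=vision.camera_info(n); p=np.array(c['R'])@X+c['t']; return c['fx']*p[0]/p[2]+c['cx'],c['fy']*p[1]/p[2]+c['cy']
E
python3 - <<'E'
import cv2
from h import *
im=cv2.imread('pics/top0.png')
cv2.imwrite('pics/crop0.png',cv2.resize(im[180:275,245:415],None,fx=4.7,fy=4.7,interpolation=cv2.INTER_CUBIC))
hsv=cv2.cvtColor(im,cv2.COLOR_BGR2HSV)
m=((hsv[...,1]<70)).astype('uint8');m[:175]=0;m[280:]=0;m[:,:240]=0;m[:,420:]=0
m=cv2.morphologyEx(m,cv2.MORPH_CLOSE,np.ones((5,5)))
c=max(cv2.findContours(m,0,1)[0],key=cv2.contourArea)
r=cv2.minAreaRect(c);b=cv2.boxPoints(r);print(r)
P=np.array([ray('top',*p,0.012) for p in b]);print(P.round(4),P.mean(0))
E
```

```text
((328.0643615722656, 226.1435546875), (64.77692413330078, 151.94216918945312), 84.2894058227539)
[[ 0.6284  0.1533  0.012 ]
 [ 0.6779 -0.2675  0.012 ]
 [ 0.4984 -0.2834  0.012 ]
 [ 0.4521  0.1305  0.012 ]] [ 0.5642045  -0.06678043  0.012     ]
```

View pics/crop0.png

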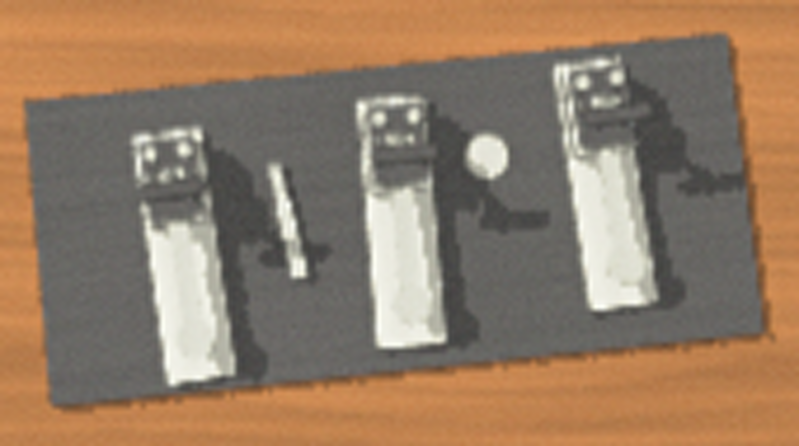

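```bash
python3 - <<'E'
from h import *
for n,a,b in(('L',(201,378),(168,133)),('M',(411,346),(393,98)),('R',(622,307),(588,60))):
    A=ray('top',245+a[0]/4.7,180+a[1]/4.7,.02);B=ray('top',245+b[0]/4.7,180+b[1]/4.7,.055)
    d=(B-A)[:2];L=np.linalg.norm(d);d/=L
    print(n,A.round(3),B.round(3),'len',L.round(4),'yaw',np.degrees(np.arctan2(d[1],d[0])).round(1),'pad',(B[:2]-d*.117).round(3))
s=readout.observe();y=np.radians(s['orientation'][2]);p=s['eef_pos']
c=vision.camera_info('wrist');R=np.array(c['R']);print('cam off',-R.T@c['t']-p,'fwd',R[2],'right',R[0],c['fx'])
D=np.array([.50,-.02])-p[:2];print(D,[ (D@[np.cos(y),np.sin(y)])/.025,(D@[np.sin(y),-np.cos(y)])/.025])
E
```

```text
L [0.468 0.044 0.02 ] [0.606 0.064 0.055] len 0.1394 yaw 8.5 pad [0.49  0.047]
M [ 0.488 -0.078  0.02 ] [ 0.628 -0.064  0.055] len 0.1408 yaw 5.6 pad [ 0.512 -0.075]
R [ 0.512 -0.201  0.02 ] [ 0.652 -0.176  0.055] len 0.142 yaw 9.9 pad [ 0.537 -0.196]
cam off [0.07645031 0.0242257  0.14127293] fwd [-0.29625675 -0.08976465 -0.95088077] right [ 0.29422152 -0.95573616 -0.00144476] 291.47134768803187
[0.30207905 0.62492141] [np.float64(18.884843480233844), np.float64(-20.352108343361685)]
```

Call:
jog_arm(
  series=[
    [[19,-22,0,0,1],[19,-22,0,0,1],[19,-22,0,0,1],[19,-22,0,0,1],[19,-22,0,0,1]],
  ],
)

```text
t: 0.6
eef_pos: [0.2991, -0.4144, 0.2311]
orientation: [-180.0, 0.0, 17.1]
contact_force: [1.9, -0.9, 0.2]
finger_gap: 0.145
gripper_force: 0.0
```

Call:
jog_arm(
  series=[
    [[0,0,0,0,1]],
  ],
)

```text
t: 0.7
eef_pos: [0.3015, -0.411, 0.2314]
orientation: [-179.9, -0.1, 17.5]
contact_force: [-1.0, -0.3, -0.0]
finger_gap: 0.001
gripper_force: 0.0
```

Call:
jog_arm(
  series=[
    [[12.6,-15.3,0,0,1],[12.6,-15.3,0,0,1],[12.6,-15.3,0,0,1],[12.6,-15.3,0,0,1],[12.6,-15.3,0,0,1]],
  ],
)

```text
t: 1.2
eef_pos: [0.3943, -0.1837, 0.2314]
orientation: [180.0, -0.0, 17.0]
contact_force: [1.5, -0.4, 0.2]
finger_gap: -0.001
gripper_force: 0.0
```

Call:
jog_arm(
  series=[
    [[6.3,-7.7,1,1.1,1],[6.3,-7.7,1,1.1,1],[6.3,-7.7,1,1.1,1],[6.3,-7.7,1,1.1,1],[6.3,-7.7,1,1.1,1]],
  ],
)

```text
t: 1.7
eef_pos: [0.4845, 0.0365, 0.2073]
orientation: [-180.0, -0.0, 8.2]
contact_force: [1.6, -0.5, 0.2]
finger_gap: -0.0
gripper_force: 0.0
```

```bash
python3 - <<'E'
import cv2
from h import *
s=readout.observe();print(s['eef_pos'],s['orientation'],s['contact_force'])
im=vision.get_image('wrist')[:,:,::-1];cv2.imwrite('pics/w1.png',im)
for X in ([.49,.047,.052],s['eef_pos'],[.512,-.075,.052]): print(proj('wrist',np.array(X)))
E
```

```text
[0.48451694 0.03651722 0.20729709] [-1.79999395e+02 -1.71121421e-02  8.22207317e+00] [ 1.56300592 -0.53562088  0.21251782]
(np.float64(321.5221628594327), np.float64(184.55543500548617))
(np.float64(337.37662346292296), np.float64(267.43140414332066))
(np.float64(440.36959827667715), np.float64(181.4862063278763))
```

View pics/w1.png

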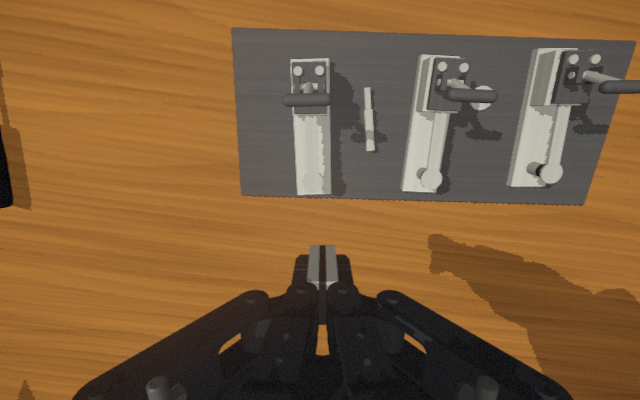

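The wrist view shows all three testers: pads at about (314,181), (430,179) and (550,172), crossbars at (307,100), (471,96) and (625,88), and the fingertips at (322,255). The arm was still settling, so I'll measure once more at rest.

```bash
python3 - <<'E'
import cv2
from h import *
s=readout.observe();print(s['eef_pos'],s['orientation'],s['contact_force'])
im=vision.get_image('wrist')[:,:,::-1].copy();cv2.imwrite('pics/w2.png',im)
g=cv2.cvtColor(im,cv2.COLOR_BGR2GRAY)[140:210]
for n,u in (('L',320),('M',436),('R',556)):
    c=cv2.HoughCircles(cv2.resize(g[:,u-45:u+45],None,fx=4,fy=4,interpolation=cv2.INTER_CUBIC),cv2.HOUGH_GRADIENT,1,200,param1=60,param2=10,minRadius=32,maxRadius=56)
    x,y,r=c[0,0]/4;x+=u-45;y+=140;print(n,x,y,r,ray('wrist',x,y,.052).round(4))
    cv2.circle(im,(int(x),int(y)),int(r),(0,0,255),1)
cv2.imwrite('pics/w2c.png',cv2.resize(im[40:215,220:640],None,fx=1.9,fy=1.9,interpolation=cv2.INTER_CUBIC))
E
```

```text
[0.48654004 0.04432235 0.20698667] [-1.79811942e+02 -1.10187891e-01  8.59146177e+00] [ 0.24473097 11.03270673 -1.37853775]
L 319.375 185.875 11.275 [0.4869 0.0455 0.052 ]
M 438.875 182.125 10.8 [ 0.5098 -0.0772  0.052 ]
R 557.875 177.875 10.55 [ 0.533  -0.1978  0.052 ]
```

View pics/w2c.png

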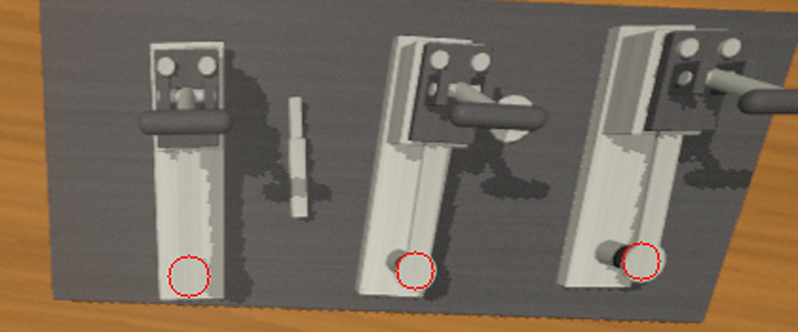

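Call:
jog_arm(
  series=[
    [[0,0,2,0,1],[0,0,4,0,1],[0,0,5.5,0,1],[0,0,5.5,0,1],[0,0,5.5,0,1]],
  ],
)

```text
t: 2.3
eef_pos: [0.4841, 0.0348, 0.0704]
orientation: [-180.0, 0.1, 8.3]
contact_force: [-0.3, 0.0, 0.9]
finger_gap: 0.003
gripper_force: 0.0
```

Call:
jog_arm(
  series=[
    [[0,0,0,0,1],[0,0,0,0,1],[0,0,0,0,1]],
  ],
)

```text
t: 2.6
eef_pos: [0.485, 0.0348, 0.0714]
orientation: [180.0, -0.1, 8.2]
contact_force: [0.3, 0.2, 0.2]
finger_gap: 0.0
gripper_force: 0.0
```

Call:
jog_arm(
  series=[
    [[0.16,-0.42,0,0,1],[0.16,-0.42,0,0,1],[0.16,-0.42,0,0,1]],
  ],
)

```text
t: 2.9
eef_pos: [0.4866, 0.0464, 0.0701]
orientation: [-180.0, -0.0, 8.3]
contact_force: [-0.3, 0.4, 0.2]
finger_gap: 0.001
gripper_force: 0.0
```

```bash
python3 - <<'E'
import cv2
from h import *
s=readout.observe();print(s['eef_pos'],s['contact_force'])
c=vision.camera_info('wrist')
im=vision.get_image('wrist')[:,:,::-1].copy()
print(readout.observe()['eef_pos'],proj('wrist',s['eef_pos']))
for X in([.4869,.0455,.052],[.5098,-.0772,.052],[.533,-.1978,.052]):
    u,v=proj('wrist',np.array(X));print(u,v);cv2.drawMarker(im,(int(u),int(v)),(0,0,255),0,8,1)
cv2.imwrite('pics/w3.png',im)
E
```

```text
[0.48664191 0.04642313 0.07008112] [-0.33623194  0.40294341  0.18644921]
[0.4865312  0.04602851 0.06997105] (np.float64(323.24937509095463), np.float64(261.7641324546897))
324.723206536705 246.545545405185
533.0570007471027 239.26580532954296
742.1754225859636 230.92036438161085
```

View pics/w3.png

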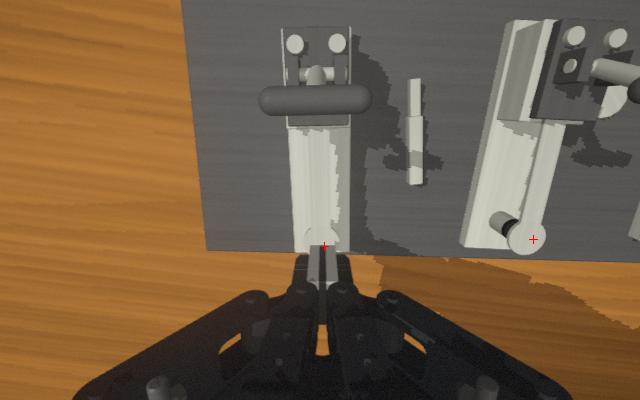

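Pad L is centred at about (320,245), directly under the fingers, and pad M is at (527,239). That puts both about 3 mm further to +y than my estimate. I'll correct for that and press.

Call:
jog_arm(
  series=[
    [[0,-0.1,0.3,0,1],[0,-0.1,0.56,0,1],[0,-0.1,0.56,0,1],[0,-0.1,0.56,0,1]],
  ],
)

```text
t: 3.35
eef_pos: [0.4859, 0.0483, 0.0555]
orientation: [-180.0, 0.1, 8.3]
contact_force: [0.2, -0.1, -0.9]
finger_gap: 0.003
gripper_force: 0.0
```

Call:
jog_arm(
  series=[
    [[0,0,0.1,0,1],[0,0,0.2,0,1],[0,0,0.24,0,1],[0,0,0.24,0,1],[0,0,0.24,0,1]],
  ],
)

```text
t: 3.85
eef_pos: [0.4862, 0.0483, 0.05]
orientation: [180.0, -0.0, 8.3]
contact_force: [-0.1, -0.3, 3.1]
finger_gap: -0.004
gripper_force: 1.1
```

Call:
jog_arm(
  series=[
    [[0,0,0.06,0,1],[0,0,0.12,0,1],[0,0,0.12,0,1],[0,0,0.12,0,1]],
  ],
)

```text
t: 4.25
eef_pos: [0.4862, 0.0483, 0.0469]
orientation: [-180.0, 0.0, 8.3]
contact_force: [-0.8, -1.5, 3.7]
finger_gap: 0.002
gripper_force: 2.1
```

Call:
jog_arm(
  series=[
    [[0,0,0.06,0,1],[0,0,0.1,0,1],[0,0,0.1,0,1],[0,0,0.1,0,1]],
  ],
)

```text
t: 4.65
eef_pos: [0.4862, 0.0483, 0.0444]
orientation: [-180.0, 0.0, 8.3]
contact_force: [-1.3, -1.0, 5.8]
finger_gap: 0.002
gripper_force: 3.0
```

Call:
jog_arm(
  series=[
    [[0,0,0.03,0,1],[0,0,0.03,0,1],[0,0,0.03,0,1]],
  ],
)

```text
t: 4.95
eef_pos: [0.4862, 0.0483, 0.0437]
orientation: [-180.0, -0.0, 8.3]
contact_force: [-1.8, -0.8, 5.1]
finger_gap: 0.0
gripper_force: 3.2
```

Call:
jog_arm(
  series=[
    [[0,0,0.02,0,1],[0,0,0.02,0,1],[0,0,0.02,0,1]],
  ],
)

```text
t: 5.25
eef_pos: [0.4862, 0.0483, 0.0432]
orientation: [180.0, -0.0, 8.3]
contact_force: [-1.3, -1.5, 6.9]
finger_gap: -0.002
gripper_force: 3.3
```

Call:
jog_arm(
  series=[
    [[0,0,0.02,0,1],[0,0,0.02,0,1],[0,0,0.02,0,1]],
  ],
)

```text
t: 5.55
eef_pos: [0.4863, 0.0483, 0.0428]
orientation: [180.0, -0.0, 8.3]
contact_force: [-1.4, -1.5, 9.5]
finger_gap: 0.0
gripper_force: 5.1
```

Call:
jog_arm(
  series=[
    [[0,0,0.015,0,1],[0,0,0.015,0,1],[0,0,0.015,0,1]],
  ],
)

```text
t: 5.85
eef_pos: [0.4863, 0.0483, 0.0427]
orientation: [180.0, -0.0, 8.3]
contact_force: [-3.7, -1.1, 14.8]
finger_gap: -0.001
gripper_force: 7.6
```

Call:
jog_arm(
  series=[
    [[0,0,-0.3,0,1],[0,0,-0.8,0,1],[0,0,-1.2,0,1],[0,0,-1.2,0,1]],
  ],
)

```text
t: 6.25
eef_pos: [0.487, 0.0484, 0.0738]
orientation: [180.0, -0.1, 8.3]
contact_force: [0.2, -0.2, -0.4]
finger_gap: 0.002
gripper_force: 0.0
```

Call:
jog_arm(
  series=[
    [[0.1,1.5,0,0,1],[0.2,3.0,0,0,1],[0.23,4.5,0,0,1],[0.23,4.96,0,0,1],[0.23,4.96,0,0,1]],
  ],
)

```text
t: 6.75
eef_pos: [0.5095, -0.0755, 0.072]
orientation: [180.0, 0.0, 8.1]
contact_force: [0.3, -0.0, -0.2]
finger_gap: 0.002
gripper_force: 0.0
```

Call:
jog_arm(
  series=[
    [[0,0,0,0,1],[0,0,0,0,1],[0,0,0,0,1]],
  ],
)

```text
t: 7.05
eef_pos: [0.5096, -0.0724, 0.0724]
orientation: [-180.0, -0.0, 8.4]
contact_force: [0.4, -0.0, 0.2]
finger_gap: -0.003
gripper_force: 0.0
```

```bash
python3 - <<'E'
import cv2
from h import *
s=readout.observe();print(s['eef_pos'],s['contact_force'])
im=vision.get_image('wrist')[:,:,::-1].copy()
for X in([.4869,.0485,.052],[.5095,-.074,.052],[.533,-.1945,.052]):
    u,v=proj('wrist',np.array(X));print(u,v);cv2.drawMarker(im,(int(u),int(v)),(0,0,255),0,8,1)
cv2.imwrite('pics/w4.png',im)
E
```

```text
[ 0.50962416 -0.07238211  0.07235482] [ 0.35501989 -0.04938847  0.21878842]
124.34353222291944 252.25873415093568
325.95111964278277 245.77716664454718
528.2687946618695 237.40892696809055
```

View pics/w4.png

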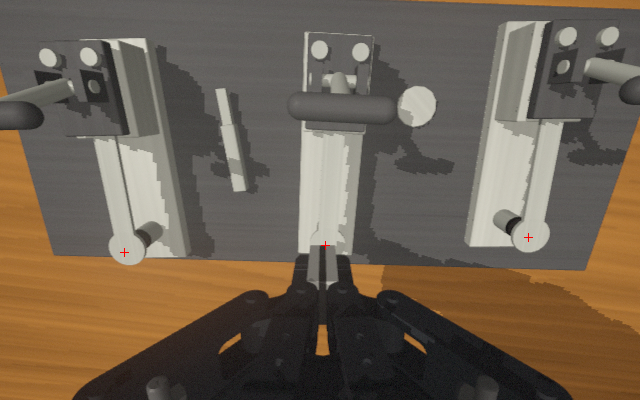

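The M pad is centred at about (326,246) and the R pad at (530,236), and both match the predictions. Next I'll press M.

Call:
jog_arm(
  series=[
    [[0,0,0.4,0,1],[0,0,0.7,0,1],[0,0,0.8,0,1],[0,0,0.9,0,1],[0,0,0.9,0,1]],
  ],
)

```text
t: 7.6
eef_pos: [0.5093, -0.0735, 0.0494]
orientation: [-180.0, 0.0, 8.3]
contact_force: [-2.6, -0.0, 2.7]
finger_gap: -0.0
gripper_force: 1.2
```

Call:
jog_arm(
  series=[
    [[0,0,0.06,0,1],[0,0,0.12,0,1],[0,0,0.12,0,1],[0,0,0.12,0,1],[0,0,0.12,0,1]],
  ],
)

```text
t: 8.1
eef_pos: [0.5097, -0.0736, 0.0469]
orientation: [180.0, -0.0, 8.3]
contact_force: [-2.5, 0.3, 5.3]
finger_gap: 0.002
gripper_force: 2.2
```

Call:
jog_arm(
  series=[
    [[0,0,0.06,0,1],[0,0,0.1,0,1],[0,0,0.1,0,1],[0,0,0.1,0,1]],
  ],
)

```text
t: 8.5
eef_pos: [0.5097, -0.0736, 0.0444]
orientation: [180.0, -0.0, 8.3]
contact_force: [-3.3, 0.6, 6.5]
finger_gap: 0.002
gripper_force: 3.1
```

Call:
jog_arm(
  series=[
    [[0,0,0.03,0,1],[0,0,0.03,0,1],[0,0,0.03,0,1]],
  ],
)

```text
t: 8.8
eef_pos: [0.5098, -0.0736, 0.0437]
orientation: [180.0, -0.0, 8.3]
contact_force: [-3.3, 0.4, 6.2]
finger_gap: -0.004
gripper_force: 3.4
```

Call:
jog_arm(
  series=[
    [[0,0,0.03,0,1],[0,0,0.03,0,1],[0,0,0.03,0,1]],
  ],
)

```text
t: 9.1
eef_pos: [0.5098, -0.0736, 0.043]
orientation: [180.0, -0.0, 8.3]
contact_force: [-4.0, 0.7, 9.5]
finger_gap: -0.005
gripper_force: 4.9
```

Call:
jog_arm(
  series=[
    [[0,0,0.015,0,1],[0,0,0.015,0,1],[0,0,0.015,0,1]],
  ],
)

```text
t: 9.4
eef_pos: [0.5098, -0.0736, 0.0429]
orientation: [180.0, -0.0, 8.3]
contact_force: [-4.6, 0.5, 14.8]
finger_gap: -0.0
gripper_force: 7.3
```

Call:
jog_arm(
  series=[
    [[0,0,-0.3,0,1],[0,0,-0.8,0,1],[0,0,-1.2,0,1],[0,0,-1.2,0,1]],
  ],
)

```text
t: 9.8
eef_pos: [0.5106, -0.0738, 0.074]
orientation: [180.0, -0.1, 8.2]
contact_force: [-0.3, 0.0, 0.4]
finger_gap: -0.002
gripper_force: 0.0
```

Call:
jog_arm(
  series=[
    [[0.1,1.5,0,0,1],[0.2,3.0,0,0,1],[0.24,4.5,0,0,1],[0.24,4.98,0,0,1],[0.24,4.98,0,0,1]],
  ],
)

```text
t: 10.3
eef_pos: [0.5332, -0.198, 0.072]
orientation: [180.0, 0.0, 8.1]
contact_force: [-0.5, 0.8, -0.6]
finger_gap: 0.001
gripper_force: 0.0
```

Call:
jog_arm(
  series=[
    [[0,0,0.4,0,1],[0,0,0.7,0,1],[0,0,0.8,0,1],[0,0,0.9,0,1],[0,0,0.9,0,1]],
  ],
)

```text
t: 10.8
eef_pos: [0.5334, -0.1953, 0.0496]
orientation: [-180.0, 0.0, 8.3]
contact_force: [0.8, 1.7, 1.0]
finger_gap: 0.0
gripper_force: 0.5
```

Call:
jog_arm(
  series=[
    [[0,0,0.06,0,1],[0,0,0.12,0,1],[0,0,0.12,0,1],[0,0,0.12,0,1],[0,0,0.12,0,1]],
  ],
)

```text
t: 11.3
eef_pos: [0.5337, -0.1959, 0.0471]
orientation: [180.0, -0.0, 8.3]
contact_force: [1.0, 0.6, 1.2]
finger_gap: -0.001
gripper_force: 1.0
```

R feels weak. I'll keep pressing until it reaches the stop.

Call:
jog_arm(
  series=[
    [[0,0,0.06,0,1],[0,0,0.12,0,1],[0,0,0.12,0,1],[0,0,0.12,0,1]],
  ],
)

```text
t: 11.7
eef_pos: [0.5336, -0.196, 0.044]
orientation: [180.0, -0.0, 8.3]
contact_force: [0.7, 1.9, 2.1]
finger_gap: -0.001
gripper_force: 1.5
```

Call:
jog_arm(
  series=[
    [[0,0,0.03,0,1],[0,0,0.03,0,1],[0,0,0.03,0,1]],
  ],
)

```text
t: 12.0
eef_pos: [0.5336, -0.196, 0.0432]
orientation: [180.0, -0.0, 8.3]
contact_force: [1.2, 0.7, 3.1]
finger_gap: -0.001
gripper_force: 1.7
```

Call:
jog_arm(
  series=[
    [[0,0,0.02,0,1],[0,0,0.02,0,1],[0,0,0.02,0,1]],
  ],
)

```text
t: 12.3
eef_pos: [0.5337, -0.196, 0.043]
orientation: [180.0, -0.0, 8.3]
contact_force: [0.6, 0.6, 8.6]
finger_gap: 0.005
gripper_force: 4.5
```

Call:
jog_arm(
  series=[
    [[0,0,0.015,0,1],[0,0,0.015,0,1],[0,0,0.015,0,1]],
  ],
)

```text
t: 12.6
eef_pos: [0.5337, -0.196, 0.0428]
orientation: [180.0, -0.0, 8.3]
contact_force: [-1.0, 2.0, 12.7]
finger_gap: -0.001
gripper_force: 6.6
```

Call:
jog_arm(
  series=[
    [[0,0,-0.3,0,1],[0,0,-0.8,0,1],[0,0,-1.4,0,1],[0,0,-1.9,0,1],[0,0,-1.9,0,1]],
  ],
)

```text
t: 13.1
eef_pos: [0.5345, -0.1964, 0.0921]
orientation: [179.9, -0.2, 8.2]
contact_force: [0.3, -0.5, -0.5]
finger_gap: 0.002
gripper_force: 0.0
```

```bash
python3 - <<'E'
import cv2
from h import *
vision.get_image('wrist');vision.get_image('wrist')
s=readout.observe();print(s['eef_pos'],s['contact_force'])
im=vision.get_image('wrist')[:,:,::-1].copy()
P=np.array([.5335,-.1955])
for a in (7,8,9,10):
    q=np.radians(a);u,v=proj('wrist',np.array([*(P+.081*np.array([np.cos(q),np.sin(q)])),.104]));print(a,u,v)
    cv2.drawMarker(im,(int(u),int(v)),(0,0,255),0,8,1)
cv2.imwrite('pics/w5.png',im)
E
```

```text
[ 0.53355814 -0.19615596  0.09026612] [ 0.16023666 -0.13367303  0.18004664]
7 327.66325472602983 104.60347378953561
8 324.24091292720243 104.553056448094
9 320.8180203215723 104.56566385066203
10 317.3962710303632 104.64128651666861
```

View pics/w5.png

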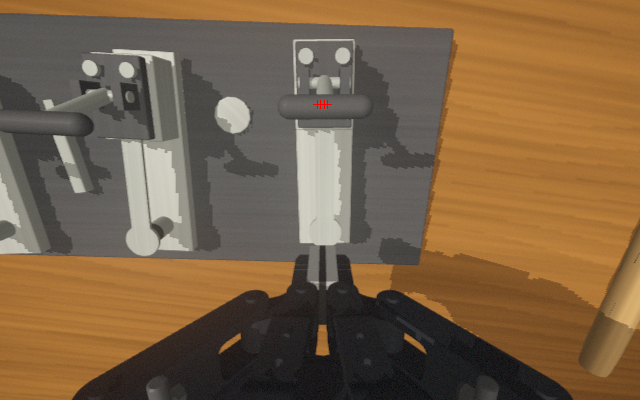

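The crossbar of R is centred at (325,105), straight ahead along tool x, and still shut. R needed about 3 N where the other two needed 6.5 N, so R is the weak spring. I'll push its lever now.

Call:
jog_arm(
  series=[
    [[0.8,0,-0.1,0,1],[1.6,0,-0.1,0,1],[2.2,0,-0.1,0,1],[2.4,0,-0.1,0,1],[2.4,0,-0.1,0,1]],
  ],
)

```text
t: 13.75
eef_pos: [0.5927, -0.1869, 0.0916]
orientation: [-180.0, 0.1, 8.3]
contact_force: [0.2, 0.5, -0.4]
finger_gap: -0.007
gripper_force: 0.0
```

Call:
jog_arm(
  series=[
    [[0.1,0,0,0,1],[0.2,0,0,0,1],[0.3,0,0,0,1],[0.4,0,0,0,1],[0.5,0,0,0,1]],
  ],
)

```text
t: 14.25
eef_pos: [0.6052, -0.1857, 0.0924]
orientation: [180.0, 0.0, 8.2]
contact_force: [-2.5, 0.3, 1.0]
finger_gap: -0.001
gripper_force: 1.3
```

Call:
jog_arm(
  series=[
    [[0.12,0,0,0,1],[0.24,0,0,0,1],[0.36,0,0,0,1],[0.48,0,0,0,1],[0.6,0,0,0,1]],
  ],
)

```text
t: 14.75
eef_pos: [0.6201, -0.1833, 0.0921]
orientation: [-180.0, 0.0, 8.3]
contact_force: [-3.8, 0.1, -1.7]
finger_gap: -0.004
gripper_force: 1.3
```

Call:
jog_arm(
  series=[
    [[0.1,0,0,0,1],[0.2,0,0,0,1],[0.3,0,0,0,1],[0.35,0,0,0,1],[0.35,0,0,0,1]],
  ],
)

```text
t: 15.25
eef_pos: [0.629, -0.182, 0.0923]
orientation: [-180.0, -0.0, 8.3]
contact_force: [-1.7, -1.2, -0.9]
finger_gap: -0.001
gripper_force: 0.6
```

Call:
jog_arm(
  series=[
    [[0.03,0,0,0,1],[0.06,0,0,0,1],[0.06,0,0,0,1]],
  ],
)

```text
t: 15.55
eef_pos: [0.6303, -0.1819, 0.0923]
orientation: [-180.0, -0.0, 8.3]
contact_force: [-2.0, -1.1, -0.1]
finger_gap: 0.001
gripper_force: 0.9
```

Call:
jog_arm(
  series=[
    [[0.03,0,0,0,1],[0.04,0,0,0,1],[0.04,0,0,0,1]],
  ],
)

```text
t: 15.85
eef_pos: [0.6311, -0.1818, 0.0923]
orientation: [-180.0, 0.0, 8.3]
contact_force: [-3.6, 0.4, 0.7]
finger_gap: 0.003
gripper_force: 1.4
```

Call:
jog_arm(
  series=[
    [[0.03,0,0,0,1],[0.05,0,0,0,1],[0.05,0,0,0,1]],
  ],
)

```text
t: 16.15
eef_pos: [0.6315, -0.1818, 0.0921]
orientation: [-180.0, 0.1, 8.2]
contact_force: [-8.5, -0.7, 3.1]
finger_gap: -0.001
gripper_force: 4.2
```

Call:
jog_arm(
  series=[
    [[0.03,0,0,0,1],[0.04,0,0,0,1],[0.04,0,0,0,1]],
  ],
)

```text
t: 16.45
eef_pos: [0.6318, -0.1819, 0.0919]
orientation: [-180.0, 0.2, 8.2]
contact_force: [-13.3, -0.8, 4.6]
finger_gap: 0.0
gripper_force: 6.7
```

Call:
jog_arm(
  series=[
    [[0.03,0,0,0,1],[0.03,0,0,0,1],[0.03,0,0,0,1]],
  ],
)

```text
t: 16.75
eef_pos: [0.6319, -0.1818, 0.0918]
orientation: [-180.0, 0.3, 8.2]
contact_force: [-15.8, -1.3, 6.4]
finger_gap: 0.0
gripper_force: 8.5
```

The lever is against its stop. I'll back off, lift and check.

Call:
jog_arm(
  series=[
    [[-0.3,0,0,0,1],[-1,0,0,0,1],[-2,0,0,0,1],[-3,0,-0.5,0,1],[-4,0,-1.5,0,1]],
  ],
)

```text
t: 17.25
eef_pos: [0.5338, -0.1954, 0.1289]
orientation: [-179.9, 0.1, 8.3]
contact_force: [0.9, 0.1, 0.7]
finger_gap: -0.001
gripper_force: 0.0
```

Call:
jog_arm(
  series=[
    [[-0.3,0,-1,0,1],[-0.3,0,-2,0,1],[-0.3,0,-2,0,1],[-0.3,0,-2,0,1],[-0.3,0,-2,0,1]],
  ],
)

```text
t: 17.75
eef_pos: [0.5277, -0.1966, 0.1792]
orientation: [-180.0, 0.0, 8.3]
contact_force: [-0.2, 1.4, -1.2]
finger_gap: 0.0
gripper_force: 0.0
```

```bash
python3 - <<'E'
import cv2
from h import *
s=readout.observe();print(s['eef_pos'],s['contact_force'])
a=vision.get_image('wrist')[:,:,::-1]
b=vision.get_image('scene')[:,:,::-1]
cv2.imwrite('pics/f.png',np.vstack([a[:260],cv2.resize(b[130:270,220:420],(640,448),interpolation=cv2.INTER_CUBIC)[:340]]))
E
```

```text
[ 0.52769159 -0.19663178  0.17918782] [-0.15931295  1.35967884 -1.22690171]
```

View pics/f.png

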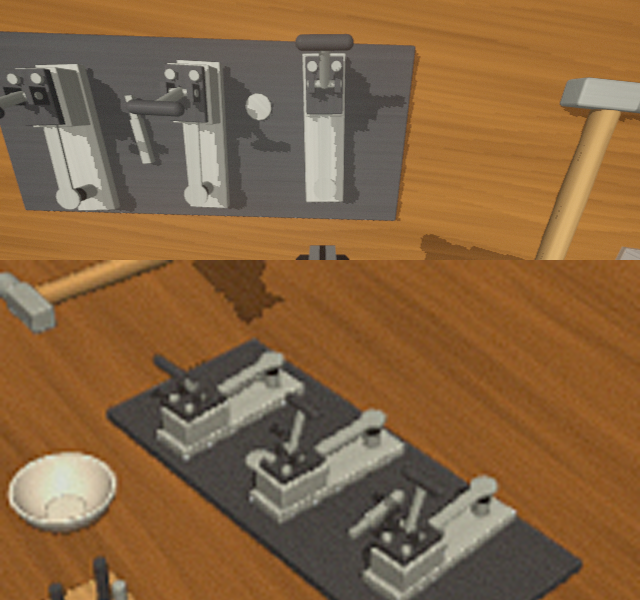

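The right lever is open, with its crossbar at (325,42) beyond the jaws. The other two levers are still shut, and the springs, punch and blank are in place.

```bash
python3 -c "
from rig import env;print(env.finish_job())"
```

```text
the job is handed in; nothing more can be done
None
```

I pressed all three springs onto their stops from left to right. The right-hand one is weak, at about 3 N against 6.5 N for the others. I pushed its clamp fully open against the stop, left the other two clamps shut, and handed the job in at about 18 s.

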